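# Clamp the turned part: hook the draw latch and press its lever home

## Task

Two small clamping jigs stand on the bench with their draw latches open, and one of them has a brass turned part in its nest. On that jig flip the latch loop forward so that its bar drops behind the keeper hook, then press the lever down past centre until it lies fully home, so that the jaw is drawn in and clamps the part. Leave the part in its nest and do not touch the empty jig.

Things in the scene. Friction and masses are not known exactly. Their poses are not given: they have to be found in the camera images.
- loaded_jig: Jig with the brass part: aluminium plate 200x72x12 mm fixed to the bench. Origin: centre of its underside. +x runs along the plate from lever to nest, z up; offsets (x,y,z) mm in this frame. Lever pivot (-45,0,36), axis y, between cheeks up to z 45; part at (58,0). Keeper: dark steel hook 22 wide in y, leaning to +x, top at (4,0,46), on a steel block with top at z 26.
- lever (a joint): Lever of the loaded jig, rad: 0 = handle straight up; grows as it swings over to the jig's -x end and down; 1.50 = home, flat, pointing to -x (stop). Starts -0.1 to 0.15; stays where it is left. Black grip 26 mm wide in y, 11 thick, 34 to 62 mm from the pivot. With the loop hooked it resists by a few N up to about 1.3, then is past centre.
- loop (a joint): Steel loop hinged on the lever, 24 mm from the lever's pivot; rad relative to the handle: 0 = in line with it, + = leaning more to the jig's -x end. Starts leaning back on its stop at 0.49. Swings freely: pushed forward (+x) past upright it falls by itself and its bar lands behind the hook, at about -2.
- loop_bar (a point): Middle of the loop's cross bar, a steel rod 9 mm thick, 41 mm long along the jig's y, 70 mm from the loop's hinge, 25 mm or more beyond the handle's end. At the start some 25 to 50 mm to the -x side of the lever pivot, about 120 mm above the bench; hooked, it lies on the keeper block on the hook's +x side, 30 mm above the bench.
- jaw (a joint): Sliding jaw with the keeper of the loaded jig, m: 0 = slack (a spring pushes it back there); grows as the latch draws keeper and jaw to -x; about 0.004 when the part is clamped.
- part: Brass turned part with a short steel pin on top, 22 mm in diameter, 20 mm high, standing loose in the vee nest of the loaded jig; origin: centre of its underside. It stays there.
- empty_jig: The second jig, of the same make and also with its latch open, but with no part in its nest; same origin and axes. To be left untouched.

How it is judged:
By the outcome, as a careful person would: the job done as asked, in the order asked, and still so for the second after the job is handed in, with the robot touching nothing.
It also fails if it takes over 45 s, if anything falls off the work surface, if the arm or the gripper's body presses on something with over 40 N, if the wrist force passes 120 N, or if a joint passes its speed limit or range.

## Robot

A 6-joint arm with a two-finger parallel gripper is mounted at the origin on a cart in front of the work surface, level with it; the furniture and walls round the work are solid. World frame = base frame: x ahead of the robot, y to its left, z up, the work surface at z = 0. Lengths are in mm, angles in rad, forces in N, time in s.
With the tool pointing down it reaches from about 325 to 850 mm from the base axis. Payload 15.5 kg.
Tool frame: the origin (TCP) lies between the finger pads; the fingertips stand 25 mm ahead of it and the grasp point (between the pads) lies 6 mm ahead of it; y points along the fingers, x is the direction in which the jaws open and shut, and the axes are right-handed (so a half turn about y gives the same grasp; the last joint's range is limited). The gripper opens to 91 mm and grips with 3 to 60 N. Pads are 32 mm wide; open, the fingers measure 118 mm over their backs; the gripper's body (76 mm by 178 mm) begins 60 mm behind the grasp point.
Start: joints at [1.026, 0.494, 1.345, -0, 1.302, -0.096], TCP at [271.737, 562.837, 238.915] pointing down, gripper open.
Joint ranges: [-2.91, 2.91], [-0.82, 2.16], [0.22, 2.67], [-1.22, 4.37], [0.12, 2.79], [-3.08, 3.08]. Speed limits (rad/s): [1.89, 1.89, 2.57, 3.01, 3.01, 3.01].

## Interface

Orientations are given as a rotation vector (axis times angle).
In Python, from plant import manip, cams gives the robot as it stands.
- The arm moves only by the tool move_arm, never from a script. Its argument "targets" is a list that holds one entry, the list of rows, each a list of 7 numbers: the shift along the tool's x, y, z each as a share of 20 mm, from -1 to 1, then the turn, a rotation vector about the tool's x, y, z each as a share of 5 degrees, from -1 to 1, then the opening, from -1 (shut) to 1 (fully open), so that 0 is half open. In form: [[[tx, ty, tz, wx, wy, wz, fingers], ...]]. A call has 1 to 12 rows; each row shifts and turns the commanded pose from where the row before left it, along the tool's axes as they then stand; what a row does not reach is not made up. A row lasts 1/12 s, in which the tool goes at most 41.7 mm and 7.16 degrees, less where a joint would pass 70% of its speed; a pose out of reach is approached as far as the arm can. A call with a number of a shift or a turn outside -1 to 1 is refused whole. A call with a gripper value outside its range is refused whole. The fingers move at their own pace and stop on an object; "newtons" is the grip in N (left out, the last holds). Time passes only in rows, so rows that do not move let the fingers close. It gives the time, the measured TCP pose, the force and the opening at its end, in the units of the state.
- manip.observe(): the state, without advancing time (a new reading comes with each control period).
- cams.get_image(name): name is "scene" or "top" or "wrist"; returns the picture (480x640x3 uint8, red, green, blue); there is no depth.
- cams.camera_model(name): a dict with "vfov" (degrees; the focal length in pixels is half the picture's height over the tangent of half this angle, whatever the lens; pixels are square), "cx", "cy" (the principal point, pixels), "R" (3x3) and "t" (3): a world point X has camera coordinates R X + t; the wrist camera has in their place "hand_eye" (4x4, takes a point from camera to tool coordinates, whose origin is the TCP and whose axes are the tool frame's). Camera axes: x right, y down, z forward; pixel columns grow to the right and rows downward; lengths in mm; the calibration is good to about 2 mm. A picture is of the moment at which its call begins: read the wrist's pose just before it. camera_model takes no time and is no camera call.
- manip.hand_in(): hands the job in, once; it reports no verdict.
The state is a dict: "time": time; "q": joint angles; "joint_velocities": joint speeds; "effort": joint torques, N m; "ee_pos": TCP position; "ee_rot": TCP orientation; "contact_force": force on the tool from outside, world axes, zero at the start; "wrist_torque": the same for the moment, N m; "gripper_width": finger opening in mm.
Only numpy, scipy, OpenCV 4.12 (cv2) and the standard library are available. Lean on these libraries where they do the work, as an engineer would, in place of code of your own. Each camera call takes 0.05 s, during which the arm holds its last target. There are 200 camera calls.

## Working session

There is one attempt and no reset: what is moved stays moved. The work goes in short steps, Python scripts to look and compute and a tool call to move; the robot and the scene stay as the last step left them, time stands still between calls to the robot, and variables do not carry over. Pictures are saved under pics/ and viewed, about 8 in all and at most 12, crops included, and the job is handed in when it is done.

Besides the shell and the picture viewer there is one more tool, called after "Call:" in YAML: its name, and indented under it one key for each argument. move_arm: Moves the arm, as the interface text tells. Shift numbers are shares of 20 mm and turn numbers shares of 5 degrees, none past 1 either way. Its arguments: {"type":"object","properties":{"targets":{"type":"array","items":{"type":"array","items":{"type":"array","items":{"type":"number"}}}},"newtons":{"type":"number"}},"required":["targets"]}

```bash
mkdir -p pics
python3 - <<'E'
from plant import manip, cams
import cv2,numpy as np
for n in("scene","top"):
    cv2.imwrite(f"pics/{n}0.png",cams.get_image(n)[:,:,::-1])
    m=cams.camera_model(n);print(n,m)
print(cams.camera_model("wrist"))
s=manip.observe();print(s["time"],s["ee_pos"],s["ee_rot"],s["gripper_width"])
E
```

```text
scene {'vfov': 43.779174971469104, 'cx': 321.0036396877241, 'cy': 240.3508506512246, 'R': array([[ 0.58996621, -0.80739724, -0.00704056],
       [-0.34498981, -0.2441816 , -0.90628769],
       [ 0.730015  ,  0.53710804, -0.42260271]]), 't': array([-417.31209729,  216.67795143,  964.80390111])}
top {'vfov': 57.61837473281308, 'cx': 319.0608188242628, 'cy': 240.5174046640946, 'R': array([[-0.00373458, -0.99995176, -0.00908454],
       [-0.99195444,  0.00485399, -0.1265023 ],
       [ 0.12654029,  0.00853901, -0.99192471]]), 't': array([-161.99729423,  438.4474267 ,  886.45940153])}
{'vfov': 68.32841991037851, 'cx': 316.02233444235236, 'cy': 240.66108317478395, 'hand_eye': array([[ 9.99999202e-01,  1.17978550e-03,  4.51877252e-04,
         9.28892816e-01],
       [-1.50524001e-04, -2.43866882e-01,  9.69808703e-01,
        -1.45415151e+02],
       [ 1.25436414e-03, -9.69807997e-01, -2.43866510e-01,
         6.96284799e+01],
       [ 0.00000000e+00,  0.00000000e+00,  0.00000000e+00,
         1.00000000e+00]])}
0.1 [271.56567609 562.56897174 238.40206057] [-1.38954417 -0.87110279  0.87270926] 91.17537909631946
```

View pics/scene0.png

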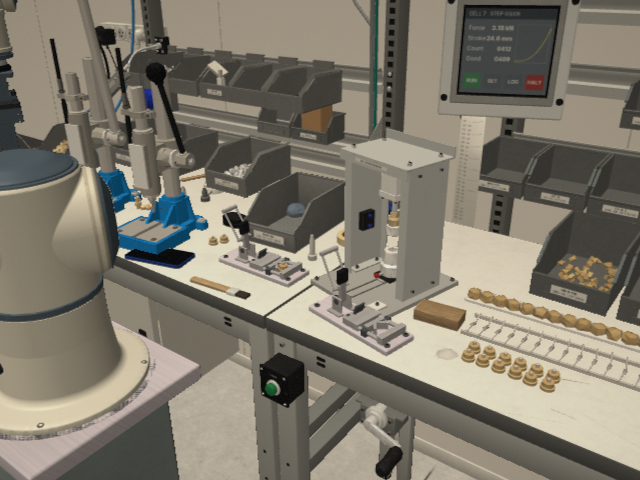

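View pics/top0.png

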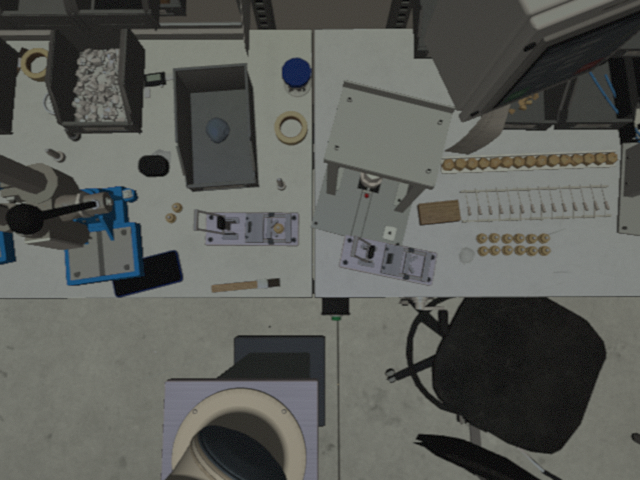

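The scene view shows two jigs. In the top view the left one spans about (197–298, 208–245) and the right one (340–437, 235–285). I'll zoom in on both.

Run:
```python
import cv2,numpy as np
t=cv2.imread("pics/top0.png");s=cv2.imread("pics/scene0.png")
r=lambda im,x,y,w,h:cv2.resize(im[y:y+h,x:x+w],(w*3*130//w if 0 else 390,h*390//w),interpolation=cv2.INTER_CUBIC)
a=np.hstack([r(t,185,190,130,90),r(t,325,220,130,90)])
b=np.hstack([r(s,205,195,130,100),r(s,295,255,130,100)])
cv2.imwrite("pics/zoom0.png",np.vstack([a,b]))
```

```text
(no output)
```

View pics/zoom0.png

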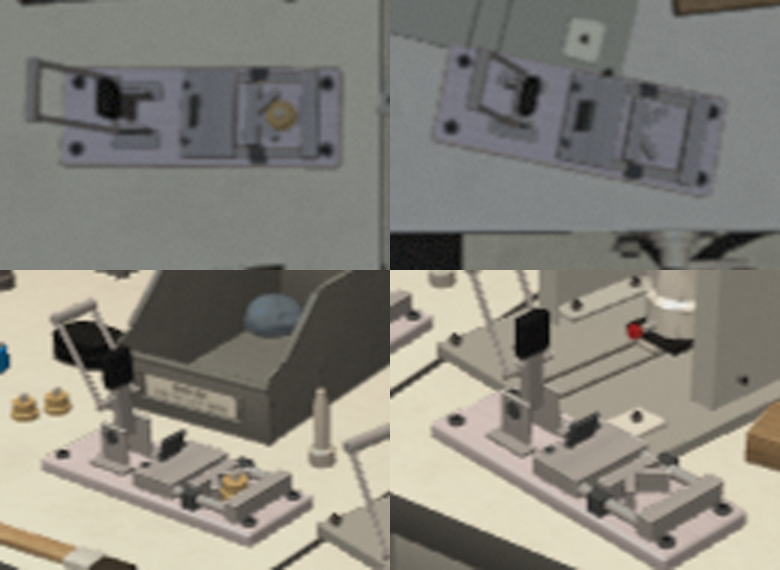

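The left jig holds the brass part. Next I'll compute its pose from the plate corners and the loop bar position from its ends.

```bash
cat > h.py <<'E'
from plant import manip, cams
import cv2,numpy as np
from scipy.spatial.transform import Rotation as Ro
def ray(n,u,v,st=None):
    m=cams.camera_model(n);f=240/np.tan(np.radians(m["vfov"]/2))
    d=np.array([(u-m["cx"])/f,(v-m["cy"])/f,1])
    if n=="wrist":
        T=m["hand_eye"];R=Ro.from_rotvec(st["ee_rot"]).as_matrix()
        return R@T[:3,3]+st["ee_pos"],R@T[:3,:3]@d
    return -m["R"].T@m["t"],m["R"].T@d
def onz(r,z): o,d=r; return o+d*(z-o[2])/d[2]
def cross(a,b):
    A=np.stack([a[1],-b[1]],1);k=np.linalg.lstsq(A,b[0]-a[0],rcond=None)[0]
    p,q=a[0]+a[1]*k[0],b[0]+b[1]*k[1];return (p+q)/2,np.linalg.norm(p-q)
E
python3 - <<'E'
from h import *
np.set_printoptions(precision=1,suppress=True)
c=[(62,166),(341,166),(340,67),(64,70)]
P=np.array([onz(ray("top",185+u/3,190+v/3),12) for u,v in c]);print(P)
ex=(P[1]+P[2]-P[0]-P[3])/2;print(np.linalg.norm(ex),np.degrees(np.arctan2(ex[1],ex[0])),P.mean(0))
T=lambda u,v:ray("top",185+u/3,190+v/3)
S=lambda u,v:ray("scene",205+u/3,195+(v-270)/3)
print("bar top z120",[onz(T(*p),120) for p in((31,62),(31,121))])
for a in((31,62),(31,121)):
  for b in((55,318),(93,303)): print(a,b,*cross(T(*a),S(*b)))
print("part",onz(T(279,112),32))
s=manip.observe();print(Ro.from_rotvec(s["ee_rot"]).as_matrix())
E
```

```text
[[ 430.5   77.9   12. ]
 [ 429.6 -120.4   12. ]
 [ 500.9 -119.5   12. ]
 [ 499.8   78.5   12. ]]
198.07723560407254 -89.97850672311026 [465.2 -20.9  12. ]
bar top z120 [array([484.2,  70.2, 120. ]), array([446.4,  69. , 120. ])]
(31, 62) (55, 318) [478.9  83.3 105.6] 23.983210633866925
(31, 62) (93, 303) [485.7  69.4 118.5] 3.413969781203101
(31, 121) (55, 318) [447.   68.5 119.8] 1.6679006310996607
(31, 121) (93, 303) [453.5  54.4 133.2] 27.883382981060038
part [465.3 -78.1  32. ]
[[ 0.4 -0.  -0.9]
 [ 0.9 -0.   0.4]
 [-0.  -1.   0. ]]
```

Run:
```python
from h import *
np.set_printoptions(precision=1,suppress=True)
print("knob",*cross(ray("top",25,218),ray("scene",156,74)))
print("hub",*cross(ray("top",95,205),ray("scene",185,160)))
print("blue corner",onz(ray("top",70,285),20),onz(ray("top",140,275),20))
s=manip.observe();R=Ro.from_rotvec(s["ee_rot"]).as_matrix();print(R)
# turn needed to reach x=(0,1,0),y=(0,0,-1),z=(-1,0,0)
G=np.array([[0,0,-1],[1,0,0],[0,-1,0.]])
print(np.degrees(Ro.from_matrix(R.T@G).as_rotvec()))
cv2.imwrite("pics/w0.png",cams.get_image("wrist")[:,:,::-1])
```

```text
knob [420.8 201.9 397.1] 0.19167840917124965
hub [481.8 218.3 197.8] 6.57001027918283
blue corner [347.3 358.   20. ] [367.6 211.9  20. ]
[[ 0.4 -0.  -0.9]
 [ 0.9 -0.   0.4]
 [-0.  -1.   0. ]]
[ -0.  -25.8  -0.1]
```

View pics/w0.png

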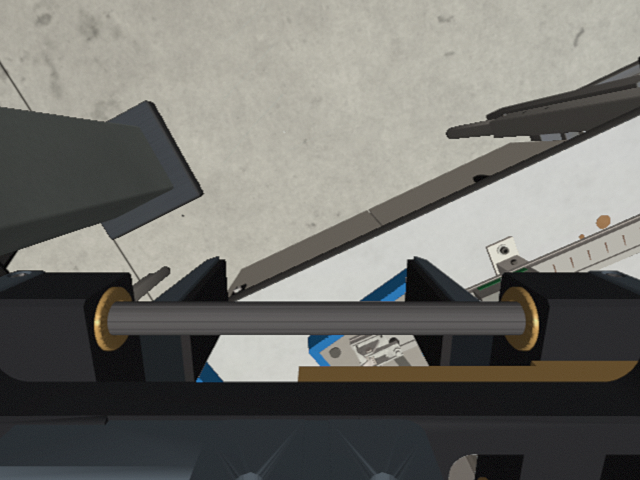

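The wrist view shows the floor, the bench edge and the blue press, with the open fingers in the foreground. A tall press knob stands at about (421, 202, z397), so I'll sweep round on the near side.

Call:
move_arm:
  targets:
    - [[0, 0, 0, 0, -0.86, 0, -1], [0, 0, 0, 0, -0.86, 0, -1], [0, 0, 0, 0, -0.86, 0, -1], [0, 0, 0, 0, -0.86, 0, -1], [0, 0, 0, 0, -0.86, 0, -1], [0, 0, 0, 0, -0.86, 0, -1], [-0.95, 0, -0.07, 0, 0, 0, -1], [-0.95, 0, -0.07, 0, 0, 0, -1], [-0.95, 0, -0.07, 0, 0, 0, -1], [-0.95, 0, -0.07, 0, 0, 0, -1], [-0.95, 0, -0.07, 0, 0, 0, -1], [-0.95, 0, -0.07, 0, 0, 0, -1]]

```text
time: 1.15
ee_pos: [280.1, 447.8, 238.7]
ee_rot: [-1.209, -1.209, 1.21]
contact_force: [0.0, -0.5, 0.1]
gripper_width: 14.0
```

Call:
move_arm:
  targets:
    - [[-0.95, 0, -0.07, 0, 0, 0, -1], [-0.95, 0, -0.07, 0, 0, 0, -1], [-0.95, 0, -0.07, 0, 0, 0, -1], [-0.95, 0, -0.07, 0, 0, 0, -1], [-0.95, 0, -0.07, 0, 0, 0, -1], [-0.95, 0, -0.07, 0, 0, 0, -1], [-0.95, 0, -0.07, 0, 0, 0, -1], [-0.95, 0, -0.07, 0, 0, 0, -1], [-0.95, 0, -0.2, 0, 0, 0, -1], [-0.95, 0, -0.2, 0, 0, 0, -1], [-0.95, 0, -0.2, 0, 0, 0, -1], [-0.95, 0, -0.2, 0, 0, 0, -1]]

```text
time: 2.15
ee_pos: [307.5, 219.9, 238.9]
ee_rot: [-1.209, -1.21, 1.21]
contact_force: [-0.1, 0.1, -0.5]
gripper_width: 0.3
```

Call:
move_arm:
  targets:
    - [[-1, 0, -0.25, 0, 0, 0, -1], [-1, 0, -0.25, 0, 0, 0, -1], [-1, 0, -0.25, 0, 0, 0, -1], [-1, 0, -0.25, 0, 0, 0, -1], [-1, 0, -0.25, 0, 0, 0, -1], [-1, 0, -0.25, 0, 0, 0, -1], [-1, 0, -0.25, 0, 0, 0, -1], [-1, 0, -0.25, 0, 0, 0, -1]]

```text
time: 2.82
ee_pos: [347.6, 59.9, 238.9]
ee_rot: [-1.209, -1.21, 1.21]
contact_force: [0.4, 0.7, 0.7]
gripper_width: 0.4
```

Call:
move_arm:
  targets:
    - [[0, 0.4, -0.8, 0, 0, 0, -1], [0, 0.4, -0.8, 0, 0, 0, -1], [0, 0.4, -0.8, 0, 0, 0, -1], [0, 0.4, -0.8, 0, 0, 0, -1], [0, 0.4, -0.8, 0, 0, 0, -1], [0, 0.4, -0.8, 0, 0, 0, -1], [0, 0.4, -0.8, 0, 0, 0, -1], [0, 0, 0, 0, 0, 0, -1], [0, 0, 0, 0, 0, 0, -1]]

```text
time: 3.57
ee_pos: [459.5, 60.9, 182.4]
ee_rot: [-1.208, -1.209, 1.21]
contact_force: [-0.1, 0.4, 0.6]
gripper_width: 0.8
```

Run:
```python
from h import *
a=cams.get_image("top")[:,:,::-1][150:290,150:330];b=cams.get_image("scene")[:,:,::-1][150:290,170:350]
f=lambda i:cv2.resize(i,(400,311),interpolation=cv2.INTER_CUBIC)
w=cv2.resize(cams.get_image("wrist")[:,:,::-1],(380,285))
cv2.imwrite("pics/a1.png",np.vstack([np.hstack([f(a),f(b)]),np.hstack([w,np.zeros((285,420,3),np.uint8)])]))
```

```text
(no output)
```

View pics/a1.png

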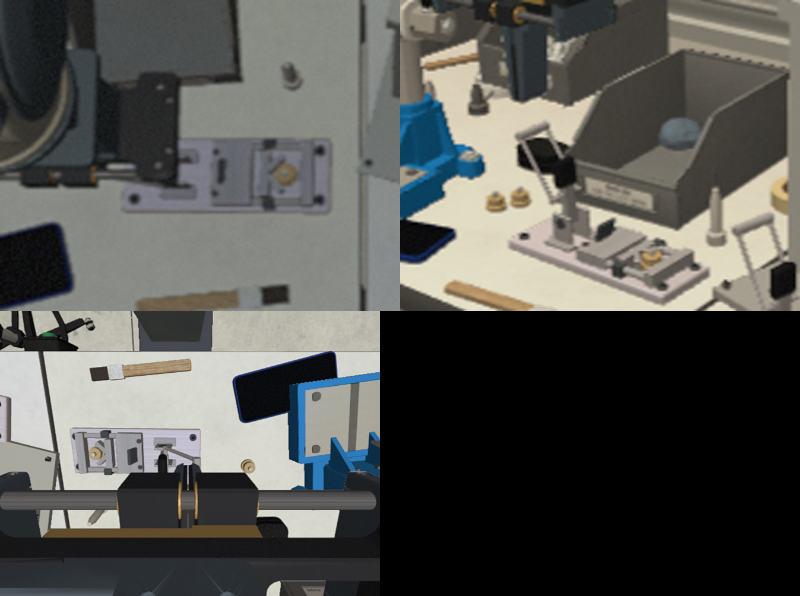

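The fingers are closed above the latch, and the bar is visible and still leaning back. Next I move behind the bar and lower.

Call:
move_arm:
  targets:
    - [[0.93, 0, -0.15, 0, 0, 0, -1], [0.93, 0, -0.15, 0, 0, 0, -1], [0, 0, 0, 0, 0, 0, -1], [0, 0.82, 0, 0, 0, 0, -1], [0, 0.82, 0, 0, 0, 0, -1], [0, 0.82, 0, 0, 0, 0, -1], [0, 0, 0, 0, 0, 0, -1], [0, 0, 0, 0, 0, 0, -1]]

```text
time: 4.38
ee_pos: [464.8, 98.0, 133.9]
ee_rot: [-1.208, -1.209, 1.21]
contact_force: [0.7, -0.5, -0.1]
gripper_width: 0.6
```

Run:
```python
from h import *
b=cams.get_image("scene")[:,:,::-1][170:290,190:350]
cv2.imwrite("pics/a2.png",cv2.resize(b,(640,480),interpolation=cv2.INTER_CUBIC))
```

```text
(no output)
```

View pics/a2.png

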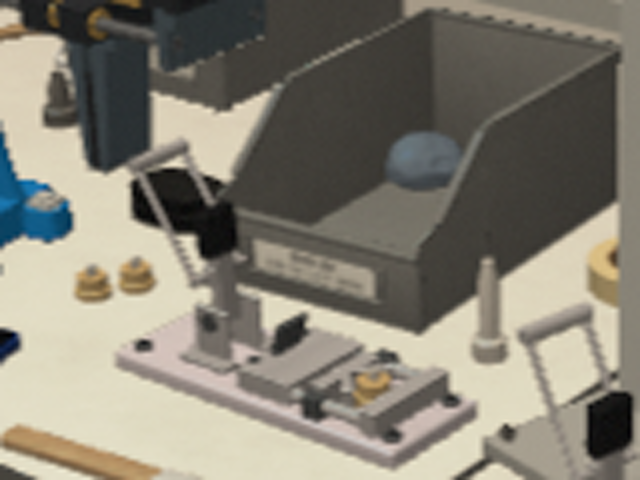

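The fingertip is behind the bar and slightly below it. Now I push it forward gently.

Call:
move_arm:
  targets:
    - [[-0.5, 0, 0, 0, 0, 0, -1], [-0.4, 0, 0, 0, 0, 0, -1], [-0.4, 0, 0, 0, 0, 0, -1], [-0.4, 0, 0, 0, 0, 0, -1], [-0.4, 0, 0, 0, 0, 0, -1], [-0.4, 0, 0, 0, 0, 0, -1], [-0.3, 0, 0, 0, 0, 0, -1], [-0.3, 0, 0, 0, 0, 0, -1], [-0.3, 0, 0, 0, 0, 0, -1], [0, 0, 0, 0, 0, 0, -1], [0, 0, 0, 0, 0, 0, -1], [0, 0, 0, 0, 0, 0, -1]]

```text
time: 5.43
ee_pos: [465.6, 30.3, 133.7]
ee_rot: [-1.209, -1.21, 1.21]
contact_force: [0.6, -0.2, -0.3]
gripper_width: 0.5
```

Run:
```python
from h import *
b=cams.get_image("scene")[:,:,::-1][170:290,190:350]
cv2.imwrite("pics/a3.png",cv2.resize(b,(640,480),interpolation=cv2.INTER_CUBIC))
```

```text
(no output)
```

View pics/a3.png

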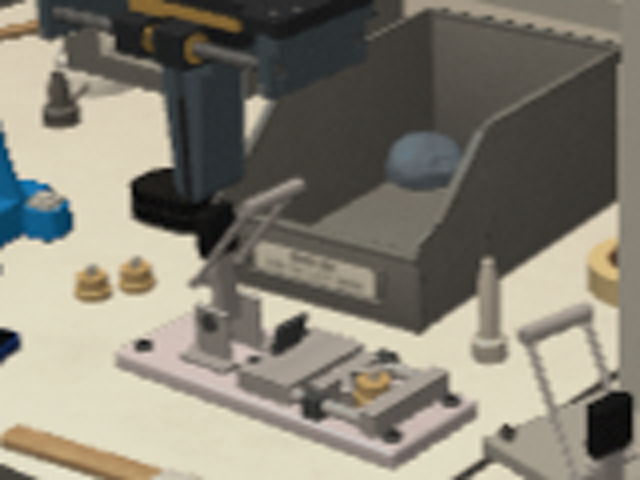

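The loop is past upright and was falling in this frame. I'll let it settle while moving in front of the handle at the same height.

Call:
move_arm:
  targets:
    - [[0, 0, 0, 0, 0, 0, -1], [0, 0, 0, 0, 0, 0, -1], [0, 0, 0, 0, 0, 0, -1], [0, 0, 0, 0, 0, 0, -1], [0, 0, 0, 0, 0, 0, -1], [-0.45, 0, 0, 0, 0, 0, -1], [-0.45, 0, 0, 0, 0, 0, -1], [-0.45, 0, 0, 0, 0, 0, -1], [0, 0, 0, 0, 0, 0, -1], [0, 0, 0, 0, 0, 0, -1]]

```text
time: 6.32
ee_pos: [465.6, 2.3, 133.7]
ee_rot: [-1.21, -1.208, 1.208]
contact_force: [-0.0, 0.3, 0.5]
gripper_width: 0.6
```

Run:
```python
from h import *
b=cams.get_image("scene")[:,:,::-1][170:290,190:350]
cv2.imwrite("pics/a4.png",cv2.resize(b,(640,480),interpolation=cv2.INTER_CUBIC))
```

```text
(no output)
```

View pics/a4.png

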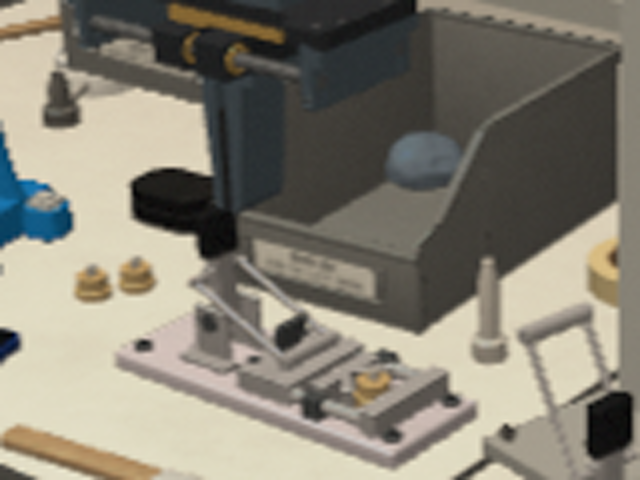

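The bar lies on the +x side of the hook, so it's hooked. I'll lower in front of the grip and swing the lever back and down along its arc.

Call:
move_arm:
  targets:
    - [[0, 0.5, 0, 0, 0, 0, -1], [0, 0.5, 0, 0, 0, 0, -1], [0.46, 0.03, 0, 0, 0, 0, -1], [0.46, 0.04, 0, 0, 0, 0, -1], [0.25, 0.08, 0, 0, 0, 0, -1], [0.25, 0.08, 0, 0, 0, 0, -1], [0.23, 0.12, 0, 0, 0, 0, -1], [0.23, 0.12, 0, 0, 0, 0, -1], [0, 0, 0, 0, 0, 0, -1]]

```text
time: 7.12
ee_pos: [465.5, 41.6, 104.1]
ee_rot: [-1.208, -1.21, 1.21]
contact_force: [-1.0, -0.8, -0.3]
gripper_width: 0.3
```

Call:
move_arm:
  targets:
    - [[0.2, 0.17, 0, 0, 0, 0, -1], [0.2, 0.17, 0, 0, 0, 0, -1], [0.16, 0.2, 0, 0, 0, 0, -1], [0.16, 0.2, 0, 0, 0, 0, -1], [0, 0, 0, 0, 0, 0, -1]]

```text
time: 7.53
ee_pos: [465.2, 55.6, 88.7]
ee_rot: [-1.208, -1.209, 1.21]
contact_force: [-0.0, -0.4, -0.7]
gripper_width: 0.5
```

Run:
```python
from h import *
b=cams.get_image("scene")[:,:,::-1][170:290,190:350]
cv2.imwrite("pics/a5.png",cv2.resize(b,(640,480),interpolation=cv2.INTER_CUBIC))
```

```text
(no output)
```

View pics/a5.png

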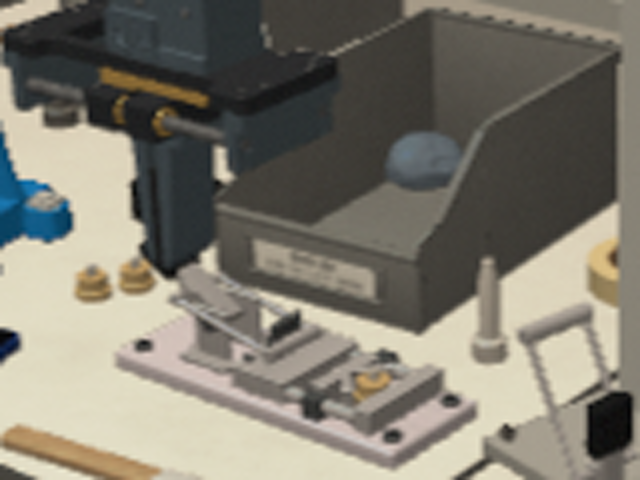

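The lever is about two-thirds down, the loop is tensioned on the hook and the part is still in its nest. I continue to home.

Call:
move_arm:
  targets:
    - [[0.16, 0.22, 0, 0, 0, 0, -1], [0.16, 0.22, 0, 0, 0, 0, -1], [0.2, 0.25, 0, 0, 0, 0, -1], [0.2, 0.25, 0, 0, 0, 0, -1], [0, 0.1, 0, 0, 0, 0, -1], [0, 0, 0, 0, 0, 0, -1]]

```text
time: 8.08
ee_pos: [465.7, 70.1, 69.2]
ee_rot: [-1.209, -1.21, 1.209]
contact_force: [-5.5, 1.3, 35.2]
gripper_width: -0.1
```

It meets a firm 35 N at tip height 44 mm, which matches the stop. I lift off and check.

Call:
move_arm:
  targets:
    - [[0, -0.5, 0, 0, 0, 0, -1], [0, -1, 0, 0, 0, 0, -1], [0, -1, 0, 0, 0, 0, -1], [0, -1, 0, 0, 0, 0, -1], [0, -1, 0.5, 0, 0, 0, -1], [0, 0, 1, 0, 0, 0, -1], [0, 0, 1, 0, 0, 0, -1], [0, 0, 1, 0, 0, 0, -1], [0, 0, 1, 0, 0, 0, -1], [0, 0, 1, 0, 0, 0, -1], [0, 0, 0, 0, 0, 0, -1], [0, 0, 0, 0, 0, 0, -1]]

```text
time: 9.08
ee_pos: [354.9, 69.7, 158.6]
ee_rot: [-1.208, -1.209, 1.21]
contact_force: [-0.2, -0.7, 0.6]
gripper_width: 0.5
```

Run:
```python
from h import *
b=cams.get_image("scene")[:,:,::-1][195:295,205:335];a=cams.get_image("top")[:,:,::-1][185:265,185:315]
f=lambda i:cv2.resize(i,None,fx=4,fy=4,interpolation=cv2.INTER_CUBIC)
cv2.imwrite("pics/a6.png",cv2.resize(np.vstack([f(a),f(b)]),None,fx=.82,fy=.82))
s=manip.observe();print(s["contact_force"],s["ee_pos"],s["time"])
```

```text
[-0.18251649 -0.12530065 -0.11758267] [356.47827871  69.63491432 158.7191937 ] 9.1833
```

View pics/a6.png

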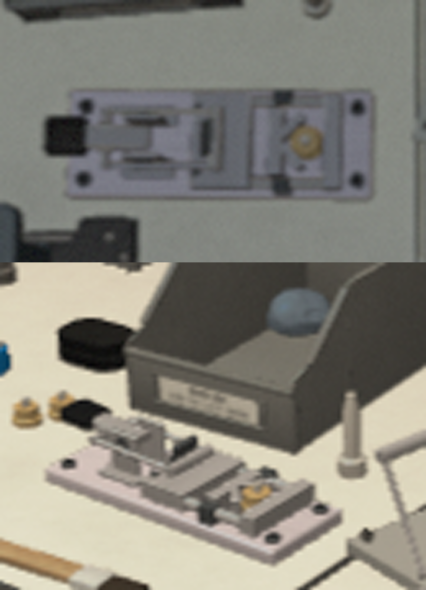

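The lever lies flat with its black grip pointing to –x, the loop bar is behind the hook and the part is still in the nest. The arm is clear of everything, so I hand in.

```bash
python3 -c "
from plant import manip
print(manip.hand_in())"
```

```text
the job is handed in; nothing more can be done
None
```

I closed the latch on the loaded jig (the left one, with the brass part) and handed the job in at about 9.2 s of the 45 s allowed. I pushed the loop forward with the closed fingertips until it fell behind the keeper hook. I then swung the lever back and down along its arc until it met its stop.

- **Lever:** it met about 35 N with the fingertips 44 mm above the bench, close to the 45.7 mm I expected at home. After I lifted off, the pictures showed it lying flat and pointing to the jig's -x end.
- **Loop and part:** the last pictures show the loop bar behind the hook and the part still in its nest.
- **Robot and empty jig:** the arm ended clear of everything, with the wrist force near zero. It never went near the empty jig.
- **Not checked:** I did not measure the jaw's travel. That the part is clamped is inferred from the lever being home with the loop hooked.

No check failed or disagreed.

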